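# Jack up the bench centrifuge and hold it

## Task

Stand the lever jack flat on the bench with its saddle squarely under the centrifuge's ringed lift point, pump the handle fully down once as a trial lift, let it come all the way back up, then press it fully down again. Finish while holding the handle down with the fingers, so that the jack alone carries the raised front and the arm does not touch the machine. Leave the other things on the bench where they are.

Things in the scene. Friction and masses are not known exactly. Their poses are not given: they have to be found in the camera images.
- centrifuge_mat: Fixed black mat, 3 mm, under a white bench centrifuge (300 deep, 280 wide, 190 mm high, 5 kg). Origin on the bench below the middle of the lift-point line before the machine. x: level, into the machine (front face at x=45 mm); y along its front; z up. A rail at x=25 mm, 70-82 mm up, carries two plain tabs (22 mm wide, at y=-120 and 120, out to x=-12) and between them the lift bracket.
- lift_pad (a point): Marked lift point: centre of the underside of a 30 mm round pad, 66 mm above the bench with the machine down, at x=0, y=-40 to 40 mm of the mat's frame. The pad is under a 44 mm wide bracket plate on the rail (reaches 30 mm before the pad's centre; top 80 mm above the bench, with a raised 30 mm ring over the pad). It does not slide. A full stroke lifts it 20 mm, the machine tipping about its rear feet.
- jack: Loose lever jack, about 0.85 kg. Origin: underside, below the middle of the grip block. x: from handle to saddle; z up. Base plate 320 x 90 x 10 mm (x=-215 to 105). Grip block 56 (x) x 40 (y) mm, top 70 mm up: grip across the 40 mm; balance point about 30 mm behind its middle. Guide tube with saddle at x=70; handle behind the block, sloping up. Best set with its x along the mat's x.
- saddle_top (a point): Centre of the top of the jack's round flat steel saddle (36 mm across), at x = 70, y = 0 mm of the jack, 56 mm above the jack's underside with the handle up (10 mm below the lift pad), up to 86 mm with the handle down. It rises 5.5 mm per 0.1 rad of handle.
- pump_handle (a joint): Handle angle, rad: 0 fully up (sprung), 0.55 fully down (hard stop). Saddle and handle move together, no ratchet: let go, spring and load bring the handle up. The saddle meets the pad at about 0.18. Pressing on the grip takes about 3 N before that and 8 to 15 N with the load.
- handle_pad (a point): Centre of the upper face of the black grip (56 x 30 x 14 mm) at the handle's end. Handle pivot: level, along the jack's y, at x=-45 mm, 55 mm up. Grip centre 150 mm from the pivot; upper face 7 mm above the line to the pivot. That line slopes up 0.5 rad at handle 0 (face 133 mm above the bench), down 0.05 rad at 0.55 (about 55 mm).
- sanitiser: Bystander: white pump bottle, 70 x 55 x 180 mm, origin under its middle.
- tube_rack: Bystander: white rack of capped sample tubes, 70 x 170 x 98 mm, origin under its middle.
- stapler: Bystander: black stapler, 140 x 34 x 51 mm, long in its x, origin under its middle.
- spare_foot: Bystander: spare black rubber foot, 36 mm across, 20 high, origin under its middle.

How it is judged:
By the outcome, as a careful person would: the job done as asked, in the order asked, and still so for the second after the job is handed in, while the arm keeps its last pose, push and grip.
It also fails if it takes over 58 s, if anything falls off the work surface, if the arm or the gripper's body presses on something with over 40 N, if the wrist force passes 120 N, or if a joint passes its speed limit or range.

## Robot

A 6-joint arm with a two-finger parallel gripper is mounted at the origin on the work surface. World frame = base frame: x ahead of the robot, y to its left, z up, the work surface at z = 0. Lengths are in mm, angles in rad, forces in N, time in s.
With the tool pointing down it reaches from about 425 to 950 mm from the base axis. Payload 14.7 kg.
Tool frame: the origin (TCP) lies midway between the tips of the shut fingers; the grasp point (between the pads) lies 19 mm behind it; x points along the fingers, z is the direction in which the jaws open and shut, and the axes are right-handed (so a half turn about x gives the same grasp; the last joint's range is limited). The gripper opens to 85 mm and grips with 20 to 120 N. Pads are 22 mm wide; open, the fingers measure 114 mm over their backs; the gripper's body (76 mm by 85 mm) begins 54 mm behind the grasp point. The pads swing forward as they close: fully open they stand 13 mm farther back than shut.
Start: joints at [1.118, 0.48, 1.596, -0, 1.065, -0.047], TCP at [256.566, 597.215, 231.297] pointing down, gripper open.
Joint ranges: [-2.75, 2.75], [-0.82, 2.05], [0.23, 2.67], [-1.56, 4.7], [0.09, 2.69], [-2.92, 2.92]. Speed limits (rad/s): [1.89, 1.89, 2.39, 3.01, 3.01, 3.01].

## Interface

Orientations are given as a unit quaternion [x, y, z, w].
In Python, from station import bot gives the robot as it stands.
- The arm moves only by the tool carry_out, never from a script. Its argument "increments" is one flat list of numbers, 4 for each row, row after row: the shift along the tool's x, y, z in units of 20 mm (1.0 is 20 mm), then the turn about the tool's x in units of 0.1 rad (1.0 is 0.1 rad). A call has 1 to 10 rows; each row shifts and turns the commanded pose from where the row before left it, along the tool's axes as they then stand; what a row does not reach is not made up. A row lasts 1/8 s, in which the tool goes at most 62.5 mm and 10.7 degrees, less where a joint would pass 70% of its speed; a pose out of reach is approached as far as the arm can. A call with a number of a shift or a turn outside -1 to 1 is refused whole. A call with a gripper value outside its range is refused whole. "grip" is the finger opening in mm, from 0 to 85.4, set as the call begins (left out, the last holds). The fingers move at their own pace and stop on an object; "force" is the grip in N (left out, the last holds). Time passes only in rows, so rows that do not move let the fingers close. It gives the time, the measured TCP pose, the force and the opening at its end, in the units of the state.
- bot.state(): the state, without advancing time (a new reading comes with each control period).
- bot.grab_frame(name): name is "scene" or "top"; returns the picture (400x640x3 uint8, blue, green, red); there is no depth.
- bot.get_calibration(name): a dict with "camera_matrix" (3x3 intrinsics, pixels), "position" and "orientation" of the camera in the world. Camera axes: x right, y down, z forward; pixel columns grow to the right and rows downward; lengths in mm; the calibration is good to about 2 mm. A picture is of the moment at which its call begins. get_calibration takes no time and is no camera call.
- bot.close_job(): hands the job in, once; it reports no verdict.
The state is a dict: "time": time; "joint_pos": joint angles; "qd": joint speeds; "joint_efforts": joint torques, N m; "tcp_pos": TCP position; "eef_rot": TCP orientation; "ft_force": force on the tool from outside, world axes, zero at the start; "ft_torque": the same for the moment, N m; "finger_gap": finger opening in mm.
Only numpy, scipy, OpenCV 4.12 (cv2) and the standard library are available. Lean on these libraries where they do the work, as an engineer would, in place of code of your own. Each camera call takes 0.05 s, during which the arm holds its last target. There are 200 camera calls.

## Working session

There is one attempt and no reset: what is moved stays moved. The work goes in short steps, Python scripts to look and compute and a tool call to move; the robot and the scene stay as the last step left them, time stands still between calls to the robot, and variables do not carry over. Pictures are saved under pics/ and viewed, about 8 in all and at most 12, crops included, and the job is handed in when it is done.

Besides the shell and the picture viewer there is one more tool, called after "Emit:" by a JSON object that holds its "fn" and its "kwargs". carry_out: Moves the arm, as the interface text tells. Shifts and turns lie within -1 to 1; 1 stands for 20 mm of shift or 0.1 rad of turn. Its arguments: {"type":"object","properties":{"increments":{"type":"array","items":{"type":"number"}},"grip":{"type":"number"},"force":{"type":"number"}},"required":["increments"]}

```bash
mkdir -p pics; python3 - <<'E'
from station import bot
import cv2
for n in("scene","top"):
    cv2.imwrite(f"pics/{n}0.png",bot.grab_frame(n)); print(bot.get_calibration(n))
print(bot.state())
E
```

```text
{'camera_matrix': array([[367.25987092,   0.        , 318.1662141 ],
       [  0.        , 367.25987092, 199.98031819],
       [  0.        ,   0.        ,   1.        ]]), 'position': array([1076.61683046, -241.14694524,  694.03283666]), 'orientation': array([ 0.75003786,  0.56044392, -0.20264745, -0.28684462])}
{'camera_matrix': array([[416.05769605,   0.        , 327.04488374],
       [  0.        , 416.05769605, 200.41596937],
       [  0.        ,   0.        ,   1.        ]]), 'position': array([ 361.38023059,  -84.66401953, 1146.54336186]), 'orientation': array([-0.6997741 ,  0.70756168, -0.06571574,  0.07317181])}
{'time': 0.1, 'joint_pos': array([ 1.11843719e+00,  4.80811691e-01,  1.59679436e+00,  2.49709258e-05,
        1.06507170e+00, -4.65957020e-02]), 'qd': array([-1.69511032e-03, -2.07451266e-03, -1.89263808e-03, -1.38525488e-03,
       -8.21680944e-05,  8.00181704e-04]), 'joint_efforts': array([ 1.29199485e-03, -9.52252793e+01, -4.31037855e+01,  1.48471909e-04,
        5.42317735e-03,  1.43716775e-04]), 'tcp_pos': array([256.3847485 , 596.91625992, 230.71508347]), 'eef_rot': array([-0.38918424,  0.59082745,  0.38880572,  0.59015986]), 'ft_force': array([ 0.82437481, -0.04811367,  0.1304211 ]), 'ft_torque': array([0.0048546 , 0.02220948, 0.05388064]), 'finger_gap': 85.17677432289379}
```

View pics/scene0.png

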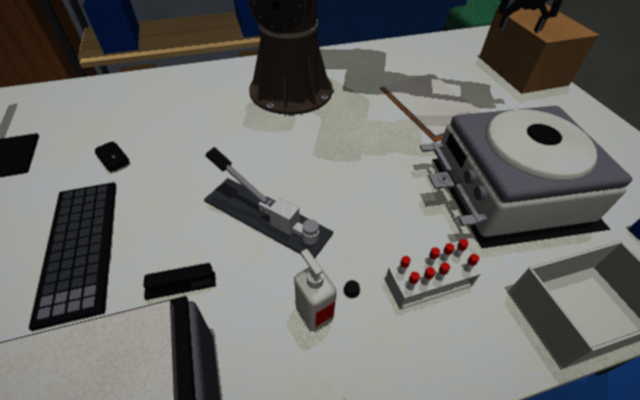

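View pics/top0.png

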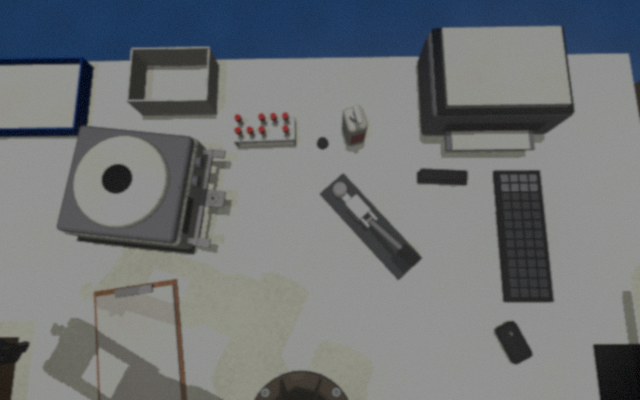

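```bash
cat > h.py <<'E'
import numpy as np, cv2
from scipy.spatial.transform import Rotation as R
from station import bot
def ray(n,u,v,z):
    c=bot.get_calibration(n);d=R.from_quat(c["orientation"]).as_matrix()@np.linalg.inv(c["camera_matrix"])@[u,v,1.]
    p=c["position"];return p+d*(z-p[2])/d[2]
def proj(n,P):
    c=bot.get_calibration(n);q=R.from_quat(c["orientation"]).as_matrix().T@(np.array(P,float)-c["position"])
    q=c["camera_matrix"]@q;return q[:2]/q[2]
E
python3 - <<'E'
from h import *
t=cv2.imread("pics/top0.png")
a=cv2.resize(t[130:270,180:280],None,fx=4,fy=4,interpolation=cv2.INTER_CUBIC)
b=cv2.resize(t[150:290,310:410+20],None,fx=4,fy=4,interpolation=cv2.INTER_CUBIC)
o=np.zeros((560,800,3),np.uint8);o[:,:320]=0
a=cv2.resize(t[140:260,190:250],None,fx=4.6,fy=4.6,interpolation=cv2.INTER_CUBIC)
o[:a.shape[0],:a.shape[1]]=a;o[:560,300:780]=b;cv2.imwrite("pics/top0c.png",o)
for l,u,v,z in[("ring",217,198,80),("tabA",217,154,82),("tabB",206,243,82),("block",367,216,70),("saddle",340,187,56),("grip",396,243,133),("sanit",355,125,180),("foot",322,143,20),("rack",265,130,98),("stapler",442,177,51)]:print(l,ray("top",u,v,z).round())
E
```

```text
ring [584. 214.  80.]
tabA [704. 219.  82.]
tabB [466. 237.  82.]
block [ 533. -178.   70.]
saddle [ 615. -109.   56.]
grip [ 456. -241.  133.]
sanit [ 742. -146.  180.]
foot [752. -61.  20.]
rack [764.  89.  98.]
stapler [ 641. -386.   51.]
```

View pics/top0c.png

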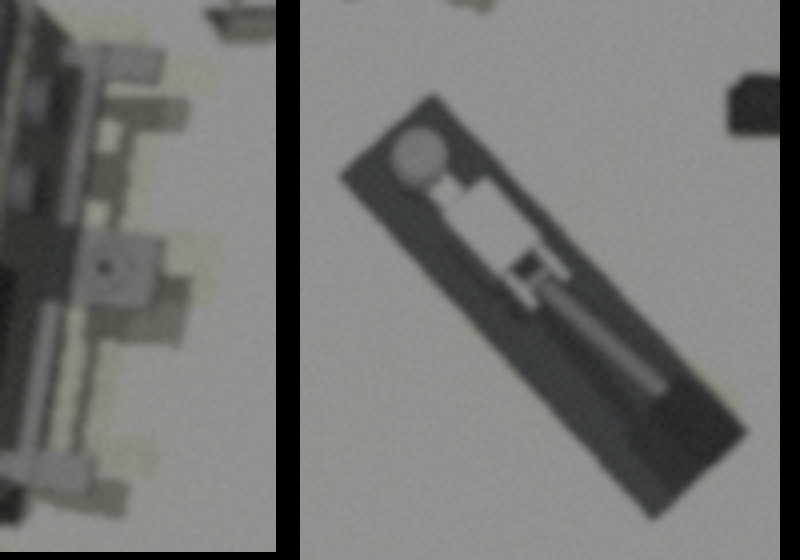

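```bash
python3 - <<'E'
from h import *
A=lambda x,y:(190+(x+.5)/4.6-.5,140+(y+.5)/4.6-.5)
B=lambda x,y:(310+(x-300+.5)/4-.5,150+(y+.5)/4-.5)
ta=ray("top",*A(163,65),82);tb=ray("top",*A(95,472),82);ring=ray("top",*A(104,268),80)
fe=ray("top",*A(160,270),80)
print("tabs",ta,tb,"len",np.linalg.norm(ta-tb));d=(ta-tb);print("machine y-dir?",np.degrees(np.arctan2(d[1],d[0])));print("ring",ring,"front",fe)
c=[ray("top",*B(*p),10) for p in((340,176),(434,94),(747,432),(653,520))]
for i in range(4):print(c[i].round(1),np.linalg.norm(c[i]-c[i-1]).round(1))
f=(c[0]+c[1])/2;r=(c[2]+c[3])/2;e=f-r;yaw=np.arctan2(e[1],e[0]);u=e/np.linalg.norm(e)
m=(f+r)/2; print("jack yaw",yaw,np.degrees(yaw),"origin from plate",m+55*u)
s=ray("top",*B(418,156),56);print("saddle",s,"origin",s-70*u);b=ray("top",*B(491,230),70);print("block",b)
print("scene ring",proj("scene",ring),"saddle",proj("scene",s),"tabs",proj("scene",ta),proj("scene",tb),"plate",[proj("scene",x).round() for x in c])
s=cv2.imread("pics/scene0.png")
o=np.zeros((560,800,3),np.uint8)
a=cv2.resize(s[130:245,410:500],None,fx=4.4,fy=4.4,interpolation=cv2.INTER_CUBIC);o[:a.shape[0],:a.shape[1]]=a
b=cv2.resize(s[140:260,200:340],None,fx=2.8,fy=2.8,interpolation=cv2.INTER_CUBIC);o[:b.shape[0],400:400+b.shape[1]]=b
cv2.imwrite("pics/scene0c.png",o)
st=bot.state();print(R.from_quat(st["eef_rot"]).as_matrix().round(3))
E
```

```text
tabs [704.35454578 197.31398503  82.        ] [467.91487602 226.3331105   82.        ] len 238.21382638341075
machine y-dir? -6.997131529561582
ring [584.52936054 227.01385852  80.        ] front [582.96935357 194.90984166  80.        ]
[607.6 -53.2  10. ] 316.4
[ 665.9 -119.9   10. ] 88.6
[ 427.1 -327.3   10. ] 316.3
[ 369.3 -261.3   10. ] 87.7
jack yaw 0.7165383513206 41.054623389932615 origin from plate [ 558.96599452 -154.30800228   10.        ]
saddle [ 610.71660384 -106.97869086   56.        ] origin [ 557.93073936 -152.9531676    56.        ]
block [ 557.06690263 -153.85556104   70.        ]
scene ring [443.22322513 178.8341224 ] saddle [310.00979666 224.8542457 ] tabs [459.36490718 219.59441756] [420.21974401 146.8622149 ] plate [array([332., 231.]), array([311., 259.]), array([203., 199.]), array([227., 177.])]
[[-0.    -0.919  0.395]
 [-0.001  0.395  0.919]
 [-1.     0.    -0.001]]
```

View pics/scene0c.png

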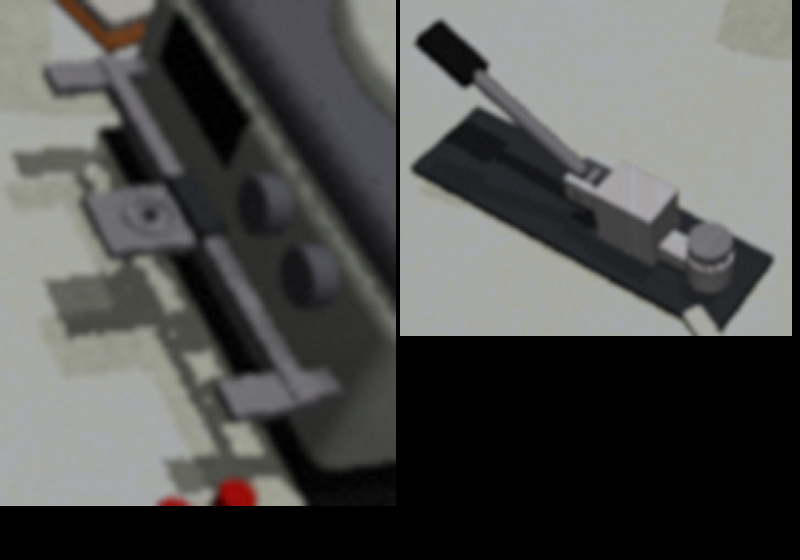

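```bash
cat >> h.py <<'E'
def plan(P,h=None):
    "whole move to TCP P (current tool axes, units of 20 mm) and turn units to z-heading h (deg)"
    s=bot.state();M=R.from_quat(s["eef_rot"]).as_matrix();d=(M.T@(np.array(P,float)-s["tcp_pos"]))/20
    z=np.degrees(np.arctan2(M[1,2],M[0,2]));print("t",s["time"],"tcp",s["tcp_pos"].round(1),"head",z.round(2),"shift",d.round(2),"turn",None if h is None else (np.radians(z-h)/.1).round(2))
E
python3 - <<'E'
from h import *
from scipy.optimize import least_squares
def tri(a,b):return least_squares(lambda P:np.r_[proj("top",P)-a,proj("scene",P)-b],[580,220,80]).x
S=lambda x,y:(410+(x+.5)/4.4-.5,130+(y+.5)/4.4-.5)
A=lambda x,y:(190+(x+.5)/4.6-.5,140+(y+.5)/4.6-.5)
print("ring",tri(A(104,268),S(152,214)))
for z in(80,82):print(ray("top",*A(104,268),z),ray("scene",*S(152,214),z))
ring=np.array([586,225,0]);u=np.array([.1218,.9925,0])
for p in((105,135),(300,505)):print("mat edge x",(ray("scene",*S(*p),3)-ring)@u)
s2=lambda x,y:(200+(x-400+.5)/2.8-.5,140+(y+.5)/2.8-.5)
print("saddle scene",ray("scene",*s2(711,243),56)," plate tail", ray("scene",*s2(415,168),10),ray("scene",*s2(773,260),10))
plan([546,-164,130],-48.95)
h=np.radians(-48.95);M=np.c_[[0,0,-1],[-np.sin(h),np.cos(h),0],[np.cos(h),np.sin(h),0]]
print("after turn",M.T@(np.array([549,-162,120])-bot.state()["tcp_pos"])/20)
E
```

```text
ring [584.7643957  227.65454386  81.84724559]
[584.52936054 227.01385852  80.        ] [583.41304699 230.13388912  80.        ]
[584.11090754 226.42939494  82.        ] [585.01948806 228.59885449  82.        ]
mat edge x 53.954072305862326
mat edge x 48.811379828404924
saddle scene [ 615.36685409 -106.64293464   56.        ]  plate tail [ 431.23156947 -323.67180357   10.        ] [612.93134726 -52.90904409  10.        ]
t 0.1 tcp [256.4 596.9 230.7] head 66.75 shift [  5.07 -28.32 -29.23] turn 20.19
after turn [  5.53575417 -13.88607909  38.22460915]
```

Emit:
{"fn": "carry_out", "kwargs": {"increments": [0, 0, 0, 1, 0, 0, 0, 1, 0, 0, 0, 1, 0, 0, 0, 1, 0, 0, 0, 1, 0, 0, 0, 1, 0, 0, 0, 1, 0, 0, 0, 1, 0, 0, 0, 1, 0, 0, 0, 1], "grip": 85, "force": 100}}

```text
time: 1.35
tcp_pos: [256.5, 597.0, 230.9]
eef_rot: [-0.057, 0.705, 0.057, 0.705]
ft_force: [-0.3, 0.2, 0.5]
finger_gap: 85.3
```

Emit:
{"fn": "carry_out", "kwargs": {"increments": [0, 0, 0, 1, 0, 0, 0, 1, 0, 0, 0, 1, 0, 0, 0, 1, 0, 0, 0, 1, 0, 0, 0, 1, 0, 0, 0, 1, 0, 0, 0, 1, 0, 0, 0, 1, 0, 0, 0, 1]}}

```text
time: 2.6
tcp_pos: [256.5, 597.0, 230.9]
eef_rot: [0.288, 0.646, -0.288, 0.646]
ft_force: [0.1, -0.7, -0.9]
finger_gap: 84.5
```

Emit:
{"fn": "carry_out", "kwargs": {"increments": [0, -0.36, 1, 0.2, 0, -0.36, 1, 0, 0, -0.36, 1, 0, 0, -0.36, 1, 0, 0, -0.36, 1, 0, 0, -0.36, 1, 0, 0, -0.36, 1, 0, 0, -0.36, 1, 0, 0, -0.36, 1, 0, 0, -0.36, 1, 0]}}

```text
time: 3.85
tcp_pos: [334.4, 397.9, 231.3]
eef_rot: [0.293, 0.643, -0.293, 0.643]
ft_force: [0.3, -0.3, -0.4]
finger_gap: 85.2
```

Emit:
{"fn": "carry_out", "kwargs": {"increments": [0, -0.36, 1, 0, 0, -0.36, 1, 0, 0, -0.36, 1, 0, 0, -0.36, 1, 0, 0, -0.36, 1, 0, 0, -0.36, 1, 0, 0, -0.36, 1, 0, 0, -0.36, 1, 0, 0, -0.36, 1, 0, 0, -0.36, 1, 0]}}

```text
time: 5.1
tcp_pos: [411.0, 199.8, 231.3]
eef_rot: [0.293, 0.643, -0.293, 0.644]
ft_force: [-0.1, 0.1, 0.3]
finger_gap: 85.3
```

Emit:
{"fn": "carry_out", "kwargs": {"increments": [0, -0.36, 1, 0, 0, -0.36, 1, 0, 0, -0.36, 1, 0, 0, -0.36, 1, 0, 0, -0.36, 1, 0, 0, -0.36, 1, 0, 0, -0.36, 1, 0, 0, -0.36, 1, 0, 0, -0.36, 1, 0, 0, -0.36, 1, 0]}}

```text
time: 6.35
tcp_pos: [487.7, 1.6, 231.3]
eef_rot: [0.293, 0.643, -0.293, 0.643]
ft_force: [1.3, 0.1, 0.1]
finger_gap: 85.3
```

```bash
python3 -c "
from h import *
plan([551,-161.5,28],-48.95)"
```

```text
t 6.35 tcp [487.7   1.6 231.3] head -48.99 shift [10.17 -2.96  8.23] turn -0.01
```

Emit:
{"fn": "carry_out", "kwargs": {"increments": [0.4, -0.33, 0.91, 0, 0.4, -0.33, 0.91, 0, 0.4, -0.33, 0.91, 0, 0.4, -0.33, 0.91, 0, 0.4, -0.33, 0.91, 0, 0.4, -0.33, 0.91, 0, 0.4, -0.33, 0.92, 0, 0.4, -0.33, 0.93, 0, 0.4, -0.32, 0.93, 0, 0, 0, 0, 0]}}

```text
time: 7.6
tcp_pos: [551.5, -161.6, 158.5]
eef_rot: [0.294, 0.644, -0.294, 0.643]
ft_force: [-0.1, 0.7, 0.2]
finger_gap: 85.2
```

```bash
python3 - <<'E'
from h import *
plan([551,-161.5,28],-48.95)
t=bot.grab_frame("top");s=bot.grab_frame("scene")
o=np.hstack([cv2.resize(x,None,fx=2.8,fy=2.8,interpolation=cv2.INTER_CUBIC) for x in(t[150:290,300:440],s[120:260,200:340])])
cv2.imwrite("pics/p1.png",o)
E
```

```text
t 7.6 tcp [ 551.5 -161.6  158.5] head -49.06 shift [ 6.52 -0.01 -0.02] turn -0.02
```

View pics/p1.png

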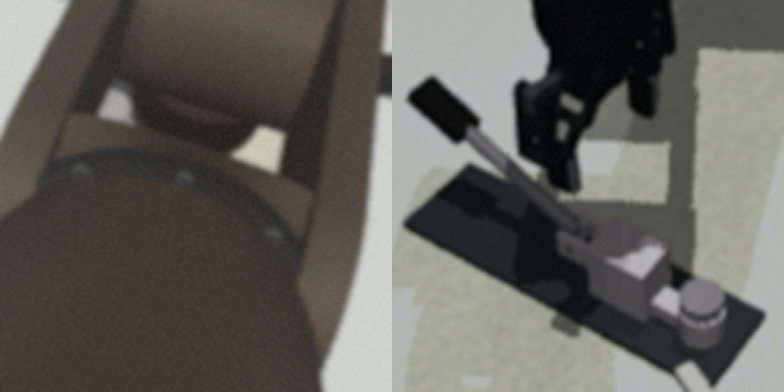

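The scene view shows the open fingers above the block with the jaws across it (block top near crop px 630,240). The arm hides the top view. I'll descend.

Emit:
{"fn": "carry_out", "kwargs": {"increments": [1, 0, 0, 0, 1, 0, 0, 0, 1, 0, 0, 0, 1, 0, 0, 0, 1, 0, 0, 0, 0.8, 0, 0, 0, 0.5, 0, 0, 0, 0.2, 0, 0, 0]}}

```text
time: 8.7
tcp_pos: [551.1, -160.2, 29.0]
eef_rot: [0.293, 0.644, -0.293, 0.643]
ft_force: [0.0, 0.5, -0.1]
finger_gap: 85.2
```

Emit:
{"fn": "carry_out", "kwargs": {"increments": [0, 0, 0, 0, 0, 0, 0, 0, 0, 0, 0, 0, 0, 0, 0, 0, 0, 0, 0, 0, 0, 0, 0, 0, 0, 0, 0, 0, 0, 0, 0, 0], "grip": 20, "force": 100}}

```text
time: 9.7
tcp_pos: [551.5, -160.4, 30.1]
eef_rot: [0.293, 0.643, -0.293, 0.644]
ft_force: [-1.8, 1.9, 7.7]
finger_gap: 39.0
```

```bash
python3 - <<'E'
from h import *
plan([551,-161.5,28],-48.95);s=bot.state();print(s["ft_force"],s["ft_torque"],s["finger_gap"])
f=bot.grab_frame("scene");print(s["time"])
cv2.imwrite("pics/p2.png",cv2.resize(f[120:270,190:350],None,fx=3.5,fy=3.5,interpolation=cv2.INTER_CUBIC))
E
```

```text
t 9.7 tcp [ 551.5 -160.4   30.1] head -48.99 shift [ 0.1  -0.05  0.03] turn -0.01
[-1.7615963   1.94647577  7.72599299] [0.28816391 0.3649517  0.04687399] 38.982276401078316
9.7
```

View pics/p2.png

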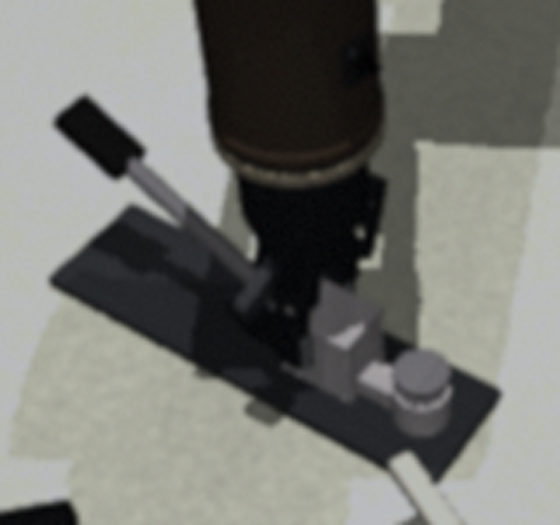

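Emit:
{"fn": "carry_out", "kwargs": {"increments": [-0.3, 0, 0, 0, -0.5, 0, 0, 0, -0.5, 0, 0, 0, -0.2, 0, 0, -0.6, 0, 0, 0, -1, 0, 0, 0, -1, 0, 0, 0, -1, 0, 0, 0, -1, 0, 0, 0, -1]}}

```text
time: 10.88
tcp_pos: [551.2, -160.3, 59.8]
eef_rot: [0.103, 0.7, -0.103, 0.7]
ft_force: [-0.5, -0.8, -9.4]
finger_gap: 39.1
```

Emit:
{"fn": "carry_out", "kwargs": {"increments": [0, 0, 0, -1, 0, 0, 0, -0.73, 0, 0, 0, 0]}}

```text
time: 11.25
tcp_pos: [551.2, -160.3, 59.8]
eef_rot: [0.043, 0.706, -0.043, 0.706]
ft_force: [-0.0, 0.6, -8.2]
finger_gap: 39.4
```

```bash
python3 - <<'E'
from h import *
u=np.array([.1218,.9925,0]);L=np.array([585.5,225.5,0])
P=L-141*u;P[2]=40;plan(P,-7);s=bot.state();print(s["ft_force"],s["ft_torque"],s["finger_gap"])
E
```

```text
t 11.25 tcp [ 551.2 -160.3   59.8] head -7.01 shift [ 0.99 12.31 -0.65] turn -0.0
[-5.95414130e-03  5.94957009e-01 -8.21261717e+00] [ 0.15003007 -0.01764034  0.00554801] 39.39073168433045
```

Emit:
{"fn": "carry_out", "kwargs": {"increments": [0, 0.9, -0.05, 0, 0, 1, -0.06, 0, 0, 1, -0.06, 0, 0, 1, -0.06, 0, 0, 1, -0.06, 0, 0, 1, -0.06, 0, 0, 1, -0.06, 0, 0, 1, -0.06, 0, 0, 1, -0.06, 0, 0.2, 1, -0.06, 0]}}

```text
time: 12.5
tcp_pos: [563.9, 39.0, 55.4]
eef_rot: [0.043, 0.706, -0.043, 0.706]
ft_force: [-0.0, -0.1, -8.8]
finger_gap: 39.2
```

Emit:
{"fn": "carry_out", "kwargs": {"increments": [0.3, 1, -0.06, 0, 0.3, 0.9, 0, 0, 0, 0.5, 0, 0, 0, 0, 0, 0]}}

```text
time: 13.0
tcp_pos: [568.3, 86.1, 43.2]
eef_rot: [0.043, 0.706, -0.043, 0.706]
ft_force: [-0.0, -0.2, -8.9]
finger_gap: 38.7
```

```bash
python3 - <<'E'
from h import *
u=np.array([.1218,.9925,0]);L=np.array([585.5,225.5,0])
P=L-81*u;P[2]=36;plan(P,-7);s=bot.state();print(s["ft_force"],s["ft_torque"])
t=bot.grab_frame("top");f=bot.grab_frame("scene")
cv2.imwrite("pics/top3.png",t);cv2.imwrite("pics/scene3.png",f)
o=np.hstack([cv2.resize(x,None,fx=3,fy=3,interpolation=cv2.INTER_CUBIC) for x in(t[130:270,190:310],f[110:250,340:480])])
cv2.imwrite("pics/p3.png",o)
E
```

```text
t 13.0 tcp [568.3  86.1  43.2] head -6.94 shift [0.36 2.98 0.01] turn 0.01
[-0.01083295 -0.17808769 -8.87389294] [ 0.10668653 -0.02140233 -0.06116709]
```

View pics/p3.png

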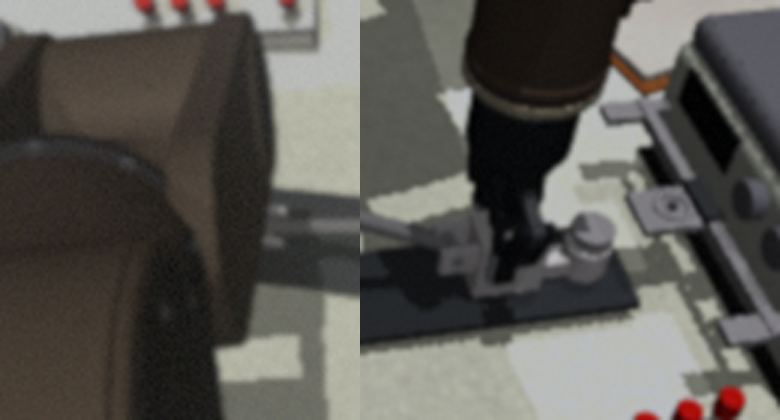

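```bash
python3 - <<'E'
from h import *
u=np.array([.1218,.9925,0]);v=np.array([.9925,-.1218,0])
c=lambda x,y:(340+(x-360+.5)/3-.5,110+(y+.5)/3-.5)
for z in(68,71):
  for zr in (80,82):
    a=ray("scene",*c(591,231),z);b=ray("scene",*c(673,207),zr);d=b-a;print(z,zr,a.round(1),b.round(1),"ahead",d@u,"lateral",d@v, "saddle-tcp",(a-bot.state()["tcp_pos"])@u,(a-bot.state()["tcp_pos"])@v)
E
```

```text
68 80 [580.7 162.5  68. ] [584.5 229.1  80. ] ahead 66.52750027394177 lateral -4.344685901130464 saddle-tcp 78.30709491859184 2.9773991128678627
68 82 [580.7 162.5  68. ] [586.1 227.5  82. ] ahead 65.20263305781229 lateral -2.5673911952210435 saddle-tcp 78.30709491859184 2.9773991128678627
71 80 [583.1 160.6  71. ] [584.5 229.1  80. ] ahead 68.15790270937968 lateral -6.93870623357196 saddle-tcp 76.67669248315393 5.57141944530936
71 82 [583.1 160.6  71. ] [586.1 227.5  82. ] ahead 66.83303549325022 lateral -5.1614115276625405 saddle-tcp 76.67669248315393 5.57141944530936
```

Emit:
{"fn": "carry_out", "kwargs": {"increments": [0.3, 0, -0.06, 0, 0.1, 0, -0.06, 0, 0, 0.3, 0, 0, 0, 0.6, 0, 0, 0, 0.8, 0, 0, 0, 0.8, 0, 0, 0, 0.5, 0, 0, 0, 0.1, 0, 0, 0, 0, 0, 0]}}

```text
time: 14.22
tcp_pos: [573.2, 147.3, 35.2]
eef_rot: [0.043, 0.706, -0.043, 0.706]
ft_force: [-0.6, -0.5, -8.1]
finger_gap: 38.9
```

```bash
python3 - <<'E'
from h import *
u=np.array([.1218,.9925,0]);L=np.array([585.5,225.5,0])
P=L-81*u;P[2]=30;plan(P,-7);s=bot.state();print(s["ft_force"],s["ft_torque"])
f=bot.grab_frame("scene")
cv2.imwrite("pics/p4.png",cv2.resize(f[130:250,360:490],None,fx=5,fy=5,interpolation=cv2.INTER_CUBIC))
E
```

```text
t 14.225 tcp [573.2 147.3  35.2] head -6.97 shift [ 0.26 -0.09  0.13] turn 0.0
[-0.62275371 -0.5065199  -8.09776101] [ 0.15321653 -0.10094883 -0.01128018]
```

View pics/p4.png

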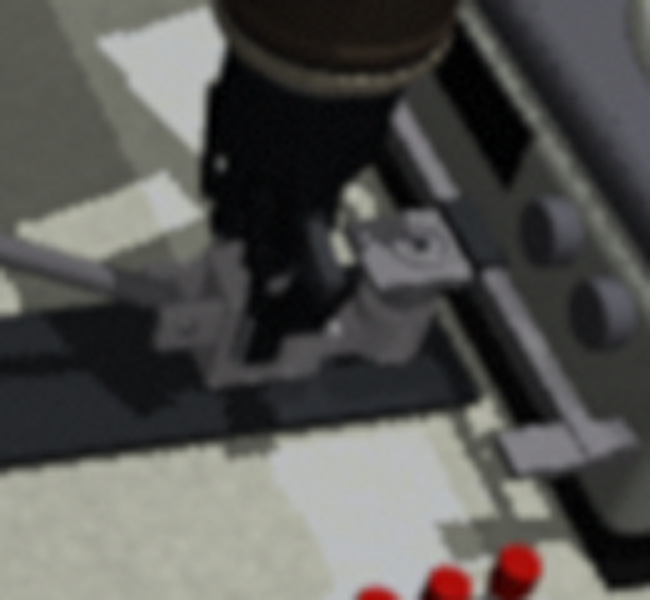

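```bash
python3 - <<'E'
from h import *
u=np.array([.1218,.9925,0]);v=np.array([.9925,-.1218,0])
c=lambda x,y:(360+(x+.5)/5-.5,130+(y+.5)/5-.5)
C=lambda P:((proj("scene",P)-[360,130]+.5)*5-.5).round(0)
for zr in(80,82):
  r=ray("scene",*c(422,243),zr);r[2]=0
  print(zr,r.round(1),"axis",[C(r+[0,0,z]) for z in(61,40,20)],"saddle sides z58",[C(r+[0,0,58]+18*w) for w in(u,-u,v,-v)],"corner",C(r+35*u+45*v+[0,0,14]))
  k=ray("scene",*c(478,398),14);print("corner meas",(k-r)@u,(k-r)@v, "tcp",(bot.state()["tcp_pos"]-r)@u,(bot.state()["tcp_pos"]-r)@v)
E
```

```text
80 [583.2 229.9   0. ] axis [array([411., 271.]), array([399., 300.]), array([389., 328.])] saddle sides z58 [array([445., 271.]), array([374., 279.]), array([424., 302.]), array([395., 249.])] corner [489. 396.]
corner meas 29.23322280857622 45.43720866453273 tcp -83.44342552205609 0.24512617686156446
82 [584.8 228.3   0. ] axis [array([410., 274.]), array([398., 303.]), array([388., 331.])] saddle sides z58 [array([443., 274.]), array([373., 282.]), array([423., 305.]), array([394., 252.])] corner [488. 399.]
corner meas 30.56007398057919 43.65514749356349 tcp -82.11657435005314 -1.536934994107682
```

Emit:
{"fn": "carry_out", "kwargs": {"increments": [0, 0.15, 0, 0, 0.1, 0, 0, 0, 0.1, 0, 0, 0, 0.05, 0, 0, 0, 0, 0, 0, 0]}}

```text
time: 14.9
tcp_pos: [573.7, 150.2, 30.2]
eef_rot: [0.043, 0.706, -0.043, 0.706]
ft_force: [0.3, -0.0, -8.4]
finger_gap: 38.6
```

Emit:
{"fn": "carry_out", "kwargs": {"increments": [0.05, 0, 0, 0, 0.05, 0, 0, 0, 0, 0, 0, 0, 0, 0, 0, 0]}}

```text
time: 15.4
tcp_pos: [573.8, 150.2, 30.0]
eef_rot: [0.043, 0.706, -0.043, 0.706]
ft_force: [-10.2, -2.7, 27.3]
finger_gap: 39.2
```

Emit:
{"fn": "carry_out", "kwargs": {"increments": [-0.07, 0, 0, 0, 0, 0, 0, 0]}}

```text
time: 15.65
tcp_pos: [573.9, 150.3, 30.1]
eef_rot: [0.043, 0.706, -0.043, 0.706]
ft_force: [-3.0, -0.3, 5.3]
finger_gap: 39.1
```

Emit:
{"fn": "carry_out", "kwargs": {"increments": [0, 0, 0, 0, 0, 0, 0, 0, 0, 0, 0, 0, 0, 0, 0, 0, 0, 0, 0, 0], "grip": 85}}

```text
time: 16.27
tcp_pos: [573.8, 150.2, 29.7]
eef_rot: [0.043, 0.706, -0.043, 0.706]
ft_force: [-0.4, 0.1, 0.0]
finger_gap: 85.3
```

Emit:
{"fn": "carry_out", "kwargs": {"increments": [-0.6, 0, 0, 0, -1, 0, 0, 0, -1, 0, 0, 0, -1, 0, 0, 0, -1, 0, 0, 0, -1, 0, 0, 0, -1, -0.5, 0, 0, -1, -1, 0, 0, -0.5, -1, 0, 0, 0, -1, 0, 0]}}

```text
time: 17.52
tcp_pos: [565.3, 79.1, 192.4]
eef_rot: [0.043, 0.705, -0.043, 0.706]
ft_force: [-0.1, 0.3, -0.1]
finger_gap: 84.6
```

Emit:
{"fn": "carry_out", "kwargs": {"increments": [0, -1, 0, 0, 0, -1, 0, 0, 0, -1, 0, 0, 0, -1, 0, 0, 0, -1, 0, 0, 0, 0, 0, 0], "grip": 0}}

```text
time: 18.27
tcp_pos: [552.9, -20.0, 191.7]
eef_rot: [0.044, 0.706, -0.044, 0.706]
ft_force: [0.8, 0.8, 0.6]
finger_gap: -0.1
```

```bash
python3 - <<'E'
from h import *
s=bot.state();print(s["time"],s["tcp_pos"],s["finger_gap"],s["ft_force"])
f=bot.grab_frame("scene");t=bot.grab_frame("top")
o=np.zeros((600,800,3),np.uint8);o[:,:500]=cv2.resize(f[130:250,390:490],None,fx=5,fy=5,interpolation=cv2.INTER_CUBIC)
b=cv2.resize(t[150:300,190:290],None,fx=3,fy=3,interpolation=cv2.INTER_CUBIC);o[:450,500:]=b
cv2.imwrite("pics/p5.png",o)
E
```

```text
18.275 [552.88766929 -20.00648548 191.66793038] -0.10701273306334103 [0.82778553 0.79358912 0.55134981]
```

View pics/p5.png

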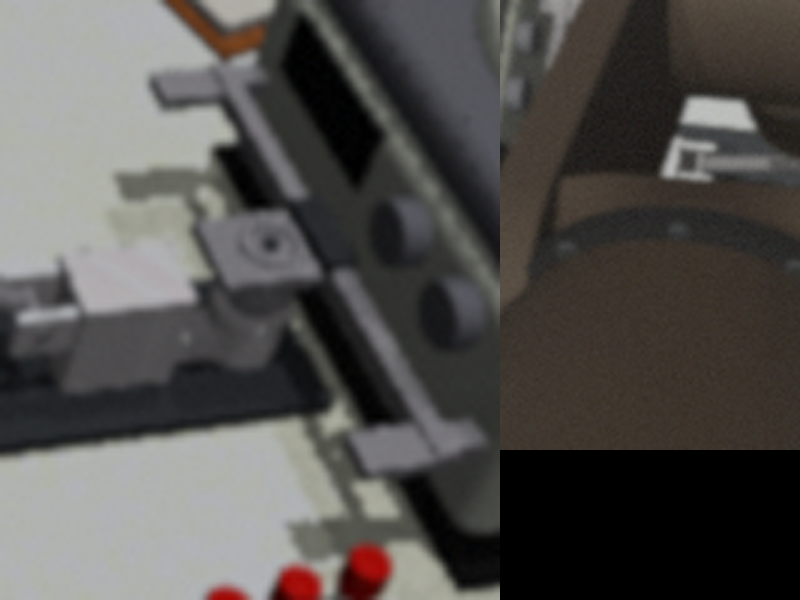

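```bash
python3 - <<'E'
from h import *
u=np.array([.1218,.9925,0]);v=np.array([.9925,-.1218,0])
c=lambda x,y:(390+(x+.5)/5-.5,130+(y+.5)/5-.5)
b=[ray("scene",*c(*p),70) for p in((60,255),(165,243),(197,302),(78,312))]
for i in range(4):print(b[i].round(1),np.linalg.norm(b[i]-b[i-1]).round(1))
b=np.mean(b,0);k=ray("scene",*c(327,404),10)
C=lambda P:((proj("scene",P)-[390,130]+.5)*5-.5).round(0)
for zr in(80,82):
  r=ray("scene",*c(269,243),zr);print(zr,"block",(b-r)@u,(b-r)@v,"corner",(k-r)@u,(k-r)@v)
s=b+70*u;print("saddle sides expected z50",[C(np.r_[s[:2],50]+18*w) for w in(u,-u)])
P=np.array([573.8,150.2,0])
for o in (9,11,13): print("saddle from TCP",P+(o+70-0)*u)
print("handle pad",P+(11-45-150*np.cos(.5)-7*np.sin(.5)*-1)*u)
plan(P+(11-45-150*np.cos(.5)+3.4)*u+[0,0,145])
E
```

```text
[554.5 135.6  70. ] 36.7
[561.  187.8  70. ] 52.5
[599.9 184.1  70. ] 39.1
[590.4 127.8  70. ] 57.2
80 block -69.90656994986949 2.203931515890635 corner 31.1525326493489 46.2187905752346
82 block -68.58431638023949 0.4211538878376553 corner 32.474786218978906 44.43601294718162
saddle sides expected z50 [array([289., 286.]), array([219., 294.])]
saddle from TCP [583.4222 228.6075   0.    ]
saddle from TCP [583.6658 230.5925   0.    ]
saddle from TCP [583.9094 232.5775   0.    ]
handle pad [554.03412481 -10.86429497   0.        ]
t 18.375 tcp [553.1 -18.7 191.7] head -7.03 shift [ 2.34  0.39 -0.  ] turn None
```

Emit:
{"fn": "carry_out", "kwargs": {"increments": [0.8, 0.3, 0.05, 0, 1, 0, 0, 0, 0.6, 0, 0, 0, 0.3, 0, 0, 0, 0, 0, 0, 0]}}

```text
time: 19.0
tcp_pos: [554.7, -12.4, 137.4]
eef_rot: [0.043, 0.706, -0.043, 0.706]
ft_force: [0.1, 1.0, 1.5]
finger_gap: -0.1
```

Emit:
{"fn": "carry_out", "kwargs": {"increments": [0.3, 0, 0, 0, 0.33, -0.18, 0, 0, 0.32, -0.18, 0, 0, 0, 0, 0, 0]}}

```text
time: 19.5
tcp_pos: [553.7, -20.2, 118.2]
eef_rot: [0.043, 0.706, -0.043, 0.706]
ft_force: [0.5, 1.4, 1.9]
finger_gap: 0.3
```

Emit:
{"fn": "carry_out", "kwargs": {"increments": [0.35, -0.15, 0, 0, 0.34, -0.14, 0, 0, 0.36, -0.11, 0, 0, 0.36, -0.11, 0, 0, 0, 0, 0, 0]}}

```text
time: 20.12
tcp_pos: [552.8, -29.6, 90.3]
eef_rot: [0.043, 0.706, -0.043, 0.706]
ft_force: [-0.3, 8.3, 11.1]
finger_gap: 0.4
```

```bash
python3 - <<'E'
from h import *
s=bot.state();print(s["time"],s["tcp_pos"],s["ft_force"],s["ft_torque"])
f=bot.grab_frame("scene")
o=np.hstack([cv2.resize(x,(400,480),interpolation=cv2.INTER_CUBIC) for x in(f[130:250,390:490],f[110:254,290:410])])
cv2.imwrite("pics/p6.png",o)
E
```

```text
20.125 [552.84182617 -29.59089578  90.2532609 ] [-0.27094152  8.257058   11.05277285] [ 1.36447095e+00  1.13572916e-03 -2.08981192e-02]
```

View pics/p6.png

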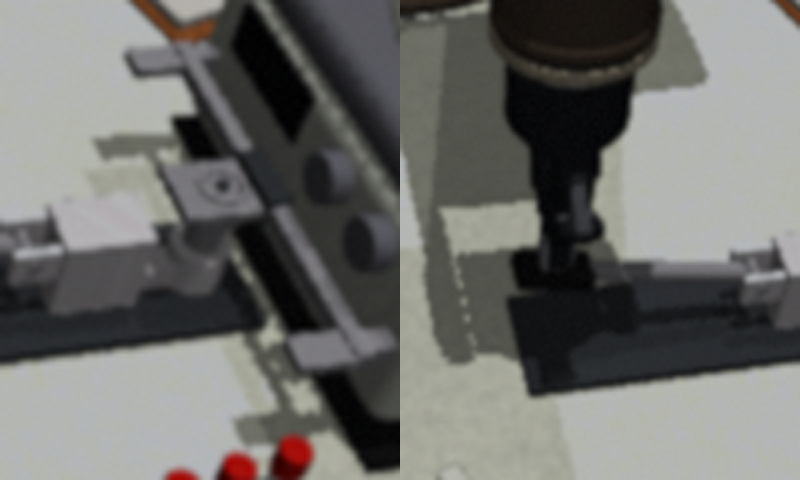

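Emit:
{"fn": "carry_out", "kwargs": {"increments": [0.37, -0.02, 0, 0, 0.37, -0.02, 0, 0, 0.37, -0.02, 0, 0, 0.35, 0, 0, 0, 0.25, 0, 0, 0, 0.08, 0, 0, 0, 0.05, 0, 0, 0, 0, 0, 0, 0]}}

```text
time: 21.18
tcp_pos: [552.8, -32.2, 54.2]
eef_rot: [0.043, 0.706, -0.043, 0.706]
ft_force: [-4.4, -11.3, 19.0]
finger_gap: 0.5
```

Emit:
{"fn": "carry_out", "kwargs": {"increments": [0.05, 0.02, 0, 0, 0.03, 0, 0, 0, 0, 0, 0, 0, 0, 0, 0, 0]}}

```text
time: 21.68
tcp_pos: [552.8, -32.1, 53.2]
eef_rot: [0.042, 0.705, -0.043, 0.706]
ft_force: [-8.5, -15.2, 31.1]
finger_gap: 0.0
```

```bash
python3 - <<'E'
from h import *
s=bot.state();print(s["time"],s["tcp_pos"],s["ft_force"])
f=bot.grab_frame("scene")
o=np.hstack([cv2.resize(x,(400,480),interpolation=cv2.INTER_CUBIC) for x in(f[130:250,390:490],f[110:254,290:410])])
cv2.imwrite("pics/p7.png",o)
E
```

```text
21.675 [552.83537029 -32.1499007   53.2497647 ] [ -8.48150028 -15.17415635  31.10187487]
```

View pics/p7.png

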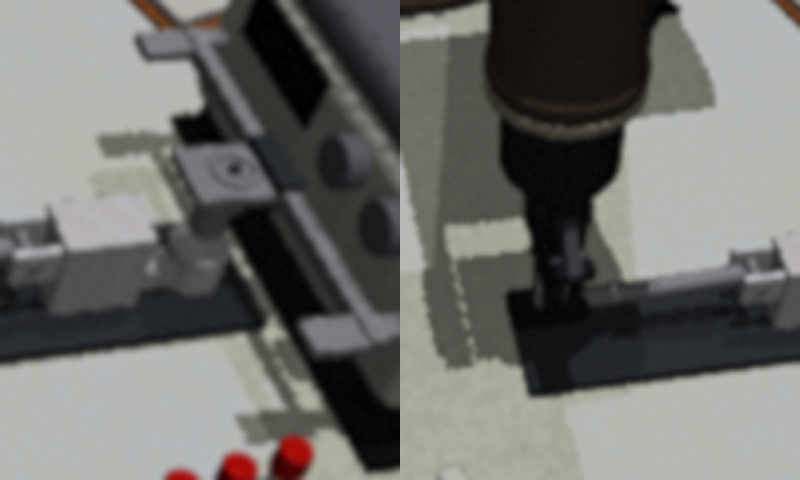

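Handle is at the stop: force rose 12 N over 1 mm and the front is visibly raised. The jack base hasn't moved (corner still at 262,325). I'll let it up now.

Emit:
{"fn": "carry_out", "kwargs": {"increments": [-0.3, 0.01, 0, 0, -0.37, 0.03, 0, 0, -0.37, 0.05, 0, 0, -0.37, 0.07, 0, 0, -0.36, 0.09, 0, 0, -0.36, 0.11, 0, 0, -0.35, 0.13, 0, 0, -0.34, 0.15, 0, 0, -0.34, 0.17, 0, 0, -0.5, 0.18, 0, 0]}}

```text
time: 22.98
tcp_pos: [554.7, -10.9, 125.3]
eef_rot: [0.043, 0.706, -0.043, 0.706]
ft_force: [0.4, 2.1, 0.8]
finger_gap: 0.3
```

Emit:
{"fn": "carry_out", "kwargs": {"increments": [-0.6, 0, 0, 0, -0.5, 0, 0, 0, 0, 0, 0, 0, 0, 0, 0, 0, 0, 0, 0, 0, 0, 0, 0, 0]}}

```text
time: 23.72
tcp_pos: [554.8, -11.1, 147.0]
eef_rot: [0.043, 0.706, -0.043, 0.706]
ft_force: [0.2, -0.0, -0.8]
finger_gap: 0.1
```

```bash
python3 - <<'E'
from h import *
s=bot.state();print(s["time"],s["tcp_pos"],s["ft_force"])
f=bot.grab_frame("scene")
o=np.hstack([cv2.resize(x,(400,480),interpolation=cv2.INTER_CUBIC) for x in(f[130:250,390:490],f[110:254,290:410])])
cv2.imwrite("pics/p8.png",o)
E
```

```text
23.725 [554.76809032 -11.09739856 146.9619534 ] [ 0.20581468 -0.01340945 -0.80398106]
```

View pics/p8.png

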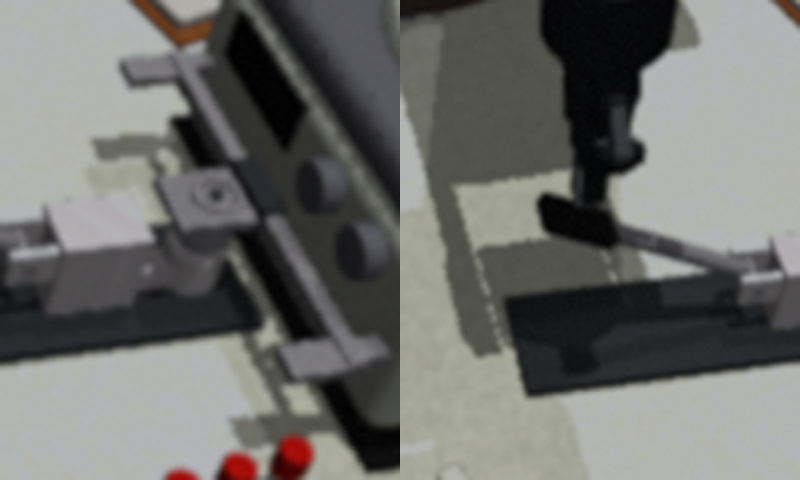

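Emit:
{"fn": "carry_out", "kwargs": {"increments": [0.5, 0, 0, 0, 0.3, -0.08, 0, 0, 0.33, -0.17, 0, 0, 0.33, -0.17, 0, 0, 0.35, -0.14, 0, 0, 0.35, -0.13, 0, 0, 0.36, -0.1, 0, 0, 0.36, -0.08, 0, 0, 0.37, -0.06, 0, 0, 0.37, -0.05, 0, 0]}}

```text
time: 25.02
tcp_pos: [552.6, -31.1, 75.0]
eef_rot: [0.043, 0.706, -0.043, 0.706]
ft_force: [-4.0, -3.7, 14.1]
finger_gap: 0.1
```

Emit:
{"fn": "carry_out", "kwargs": {"increments": [0.37, -0.04, 0, 0, 0.35, -0.03, 0, 0, 0.22, 0, 0, 0, 0.08, 0, 0, 0, 0, 0, 0, 0, 0, 0, 0, 0]}}

```text
time: 25.78
tcp_pos: [552.4, -32.5, 54.8]
eef_rot: [0.043, 0.706, -0.043, 0.706]
ft_force: [-2.1, -2.7, 14.5]
finger_gap: -0.6
```

Emit:
{"fn": "carry_out", "kwargs": {"increments": [0.05, 0, 0, 0, 0.05, 0, 0, 0, 0, 0, 0, 0, 0, 0, 0, 0, 0, 0, 0, 0, 0, 0, 0, 0]}}

```text
time: 26.52
tcp_pos: [552.5, -32.5, 53.5]
eef_rot: [0.043, 0.706, -0.043, 0.706]
ft_force: [-7.5, -2.7, 29.5]
finger_gap: 0.3
```

```bash
python3 - <<'E'
from h import *
s=bot.state();print(s["time"],s["tcp_pos"],s["ft_force"])
f=bot.grab_frame("scene")
o=np.hstack([cv2.resize(x,(400,480),interpolation=cv2.INTER_CUBIC) for x in(f[130:250,390:490],f[110:254,290:410])])
cv2.imwrite("pics/p9.png",o)
E
```

```text
26.525 [552.51773068 -32.49409121  53.50805085] [-7.52209491 -2.6606357  29.45548364]
```

```bash
python3 - <<'E'
from h import *
a,b,c=[cv2.imread(f"pics/p{i}.png").astype(np.float32)[:,:400].mean(2) for i in(7,9,8)]
g=lambda x,y,s:cv2.phaseCorrelate(x[s].copy(),y[s].copy())
M=np.s_[20:200,120:400];J=np.s_[190:380,0:160]
print("machine 7v9",g(a,b,M),"8v9",g(c,b,M),"jack 7v9",g(a,b,J),"8v9",g(c,b,J),"diff",abs(a-b).mean(),abs(c-b).mean())
bot.close_job()
E
```

```text
machine 7v9 ((-0.023362207807792856, 0.013106883694987914), 0.738618426852756) 8v9 ((-0.30956852217994424, 0.2611112633027943), 0.1650268481101519) jack 7v9 ((-0.26969433221624683, 0.008231723598171925), 0.5489785144726436) 8v9 ((-0.07868126587577251, -0.07691195868960676), 0.6014991259357582) diff 1.3548628 18.607538
the job is handed in; nothing more can be done
```

I set the jack down with its saddle under the ringed lift point and pumped the handle fully down once. I let it come all the way up, pressed it fully down again, and handed the job in at about 26.6 s while holding it with the shut fingers.

- **Placement:** the scene camera put the saddle within about 1–2 mm of the ring, both along and across the machine. The plate's front corner read about 3 mm short of its ideal place. The top camera could not check this because the arm blocked its view, and the two cameras had disagreed by 2–4 mm earlier.
- **Both strokes:** each ended at the hard stop, with the fingertips about 53–54 mm above the bench and roughly 30 N on them. The picture between the strokes showed the handle fully up and the machine back down.
- **Final state:** the image viewer refused the last picture because the 12-picture limit was reached, so I compared it numerically with the first full-down picture. The machine matched to less than 0.1 px and the jack to 0.3 px in crops enlarged four times. A cross-check of the machine's shift against the handle-up picture was inconclusive, but the overall difference was clear (18.6 against 1.4).
- **Clear of other things:** the arm pressed only on the handle grip at the end, about 230 mm in front of the machine. The bystanders' positions were not measured at the end; the arm's path kept clear of them and I saw no unexpected force.

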